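# Restock the examination caddy on the consulting desk

## Robot

A 7-joint arm with a two-finger parallel gripper is mounted at the origin on the work surface. World frame = base frame: x ahead of the robot, y to its left, z up, the work surface at z = 0. Lengths are in mm, angles in degrees, forces in N, time in s.
With the tool pointing down it reaches from about 400 to 925 mm from the base axis. Payload 5.6 kg.
Tool frame: the origin (TCP) lies on the centre line of the jaws, within the pads' length; the fingertips stand 11 mm ahead of it and the grasp point (between the pads) lies 8 mm behind it (r.tips_ahead is the distance from the TCP to the fingertips, in mm); z points along the fingers, y is the line along which they close (so a half turn about z gives the same grasp; the last joint's range is limited). The gripper opens to 85 mm and grips with 20 to 120 N. Pads are 22 mm wide; open, the fingers measure 114 mm over their backs; the gripper's body (76 mm by 85 mm) begins 54 mm behind the grasp point. The pads swing forward as they close: fully open they stand 13 mm farther back than shut.
Start: joints at [-2.464, 26.786, -0.665, 91.828, 0.344, 61.387, -3.226], TCP at [650.006, -0.042, 242.29] pointing down, gripper open.
Joint ranges: [-144.91, 144.91], [-17.63, 115.5], [-89.93, 88.59], [15.96, 139.68], [-74.01, 254.01], [8.47, 105.57], [-167.45, 167.45]. Speed limits (degrees/s): [147.25, 147.25, 180, 180, 180, 180, 180].

## Interface

Orientations are given as a 3x3 rotation matrix whose columns are the frame's x, y, z axes.
In Python, from rig import sensors, eyes, finish_job, r gives the robot as it stands.
- The arm moves only by the shell command python3 -m handwheel 'ROWS'. ROWS is JSON, a list of rows, each a list of 5 numbers: the shift along the tool's x, y, z in m, then the turn about the tool's z in degrees, then the finger opening in m, from 0 to 0.0854. In form: [[dx, dy, dz, turn, hand], ...]. A call has 1 to 8 rows; each row shifts and turns the commanded pose from where the row before left it, along the tool's axes as they then stand; what a row does not reach is not made up. A row lasts 1/12 s, in which the tool goes at most 41.7 mm and 7.16 degrees, less where a joint would pass 70% of its speed; a pose out of reach is approached as far as the arm can. A call with a gripper value outside its range is refused whole. The fingers move at their own pace and stop on an object; the grip force is fixed at half the most. Time passes only in rows, so rows that do not move let the fingers close. It gives the time, the measured TCP pose, the force, the opening and the grip force at its end, in the units of the state.
- sensors.sense(): the state, without advancing time (a new reading comes with each control period).
- eyes.read_camera(name): name is "scene" or "side" or "wrist"; returns the picture (480x640x3 uint8, red, green, blue); there is no depth.
- eyes.camera_model(name): a dict with "fx", "fy", "cx", "cy" (pixels), "distortion" ([k1, k2, p1, p2, k3] as OpenCV has them; the pictures are not rectified), "eye" and "attitude" of the camera in the world; the wrist camera has in their place "T_tool_cam" (4x4, takes a point from camera to tool coordinates, whose origin is the TCP and whose axes are the flange's). Camera axes: x right, y up, looking along -z (the intrinsics and any distortion apply to the point x, -y, -z); pixel columns grow to the right and rows downward; lengths in mm; the calibration is good to about 2 mm. A picture is of the moment at which its call begins: read the wrist's pose just before it. camera_model takes no time and is no camera call.
- finish_job(): hands the job in; it is judged then, once.
The state is a dict: "time_s": time; "joints": joint angles; "dq": joint speeds; "tau": joint torques, N m; "position": TCP position; "tcp_rot": TCP orientation; "wrist_force": force on the tool from outside, world axes, zero at the start; "wrist_torque": the same for the moment, N m; "finger_gap": opening from 0.0 (shut) to 1.0 (fully open); "grasp_force": force on a finger pad.
Only numpy, scipy, OpenCV 4.12 (cv2) and the standard library are available. Lean on these libraries where they do the work, as an engineer would, in place of code of your own. Each camera call takes 0.05 s, during which the arm holds its last target. There are 200 camera calls.

## Task

Put the four examination supplies scattered on the desk into their own holders in the steel caddy: the specimen pot upright in the wide cup, the test-strip canister upright in the narrow cup, the surgical tape flat on the spindle with the post through its hole, and the pulse oximeter lying flat, display up, in the rectangular pocket, lengthwise. Each must sit fully down in its holder and be let go. Leave the clear office tape and the glue pot where they are.

Things in the scene. Friction and masses are not known exactly. Their poses are not given: they have to be found in the camera images.
- pot_center (a point): Specimen pot standing upright: clear straight-sided round pot with a full-width flat white screw lid. Body 46 mm across, lid 49 mm across (top 14 mm), 68 mm tall. Point: on its axis half-way up (34 mm above its foot); z up.
- canister_center (a point): Test-strip canister standing upright: slim white round tube with grey flip cap, 30 mm across (cap 32 mm, top 10 mm), 62 mm tall. Point: on its axis half-way up (31 mm above its foot); z up.
- tape_center (a point): Roll of surgical tape lying flat, hole upward: opaque thick off-white ring, 60 mm outside, 38 mm hole, 26 mm tall. Point: middle of the hole, half-way up (13 mm above its underside); z along the hole, up.
- oximeter_center (a point): Finger pulse oximeter lying flat: rounded block 58 mm long (its x), 34 mm wide (its y), 31 mm tall, white upper half with a dark display, grey lower half. Point: its centre, 15.5 mm above its underside; z up.
- clear_tape_center (a point): Look-alike, stays where it is: roll of clear office tape lying flat, thin see-through ring 60 mm outside, 48 mm hole, only 13 mm tall. Point: its centre, 6.5 mm above its underside.
- paste_center (a point): Look-alike, stays where it is: glue pot standing upright, white, 46 mm across, sloping shoulder and a pointed grey cap, 68 mm tall. Point: on its axis, 34 mm above its foot.
- wide_cup: Holder for the specimen pot, fixed in the caddy: the wider white round open cup, 74 mm outside, 66 mm inside, rim 30 mm and inner floor 5 mm above its origin. Origin: centre of its underside, 6 mm above the table. The caddy: flat steel tray 240 mm square, fixed, rim 12 mm above the table.
- narrow_cup: Holder for the test-strip canister, fixed in the caddy: the narrower white round open cup, 54 mm outside, 46 mm inside, rim 30 mm and inner floor 5 mm above its origin. Origin: centre of its underside, 6 mm above the table. The four holders stand in a square, 115 mm between neighbours' centres; which stands in which corner varies.
- spindle: Holder for the surgical tape, fixed in the caddy: round white seat 62 mm across, its top 15 mm above its origin, with a steel post 18 mm across in the middle that tapers at its tip, 47 mm above the origin. Origin: centre of the underside, 6 mm above the table.
- pocket: Holder for the oximeter, fixed in the caddy: shallow white rectangular open tray, 80 mm (its x) by 56 mm (its y) inside, walls 4 mm thick; inner floor 6 mm, rim 14 mm above its origin. Origin: centre of its underside, 6 mm above the table; its x and y run parallel to the caddy's sides, as do the other holders'.
Mind the look-alikes: they are no part of the job. Leave any blue or yellow look-alike of the part that bears tape_center alone.

How it is judged:
By the outcome, as a careful person would: the job done as asked, in the order asked, and still so for the second after the job is handed in, with the robot touching nothing.
It also fails if it takes over 96 s, if anything falls off the work surface, if the arm or the gripper's body presses on something with over 40 N, if the wrist force passes 120 N, or if a joint passes its speed limit or range.

## Working session

There is one attempt and no reset: what is moved stays moved. The work goes in short steps, Python scripts to look and compute and a shell command to move; the robot and the scene stay as the last step left them, time stands still between calls to the robot, and variables do not carry over. Pictures are saved under pics/ and viewed, at most 15 in all, crops included, and the job is handed in when it is done.

```bash
ls; mkdir -p pics; cat > h.py <<'E'
import numpy as np, cv2
from rig import sensors, eyes, finish_job, r
def cam(name):
    m=eyes.camera_model(name); K=np.array([[m['fx'],0,m['cx']],[0,m['fy'],m['cy']],[0,0,1.]])
    return m,K,np.array(m['distortion'],float)
def pose(name,s=None):
    m,K,d=cam(name)
    if 'T_tool_cam' in m:
        s=s or sensors.sense(); T=np.array(m['T_tool_cam']); R=np.array(s['tcp_rot'])
        return R@T[:3,:3], R@T[:3,3]+np.array(s['position']),K,d
    return np.array(m['attitude']),np.array(m['eye']),K,d
def ray(name,px,s=None):
    R,e,K,d=pose(name,s)
    u=cv2.undistortPoints(np.array(px,float).reshape(-1,1,2),K,d).reshape(-1,2)
    v=np.c_[u[:,0],-u[:,1],-np.ones(len(u))]@R.T
    return e,v
def onplane(name,px,z,s=None):
    e,v=ray(name,px,s); return e+v*((z-e[2])/v[:,2])[:,None]
def proj(name,P,s=None):
    R,e,K,d=pose(name,s); c=(np.array(P,float).reshape(-1,3)-e)@R; c[:,1:]*=-1
    return cv2.projectPoints(c,np.zeros(3),np.zeros(3),K,d)[0].reshape(-1,2)
def snap(name,f):
    s=sensors.sense(); im=eyes.read_camera(name); cv2.imwrite(f,im[:,:,::-1]); return s,im
E
python3 - <<'E'
from h import *
for n in ['scene','side','wrist']:
    snap(n,f'pics/{n}0.png'); print(eyes.camera_model(n))
s=sensors.sense();print(s['position'],s['tcp_rot'],s['time_s'])
E
```

```text
pics
{'fx': 448.21205568719535, 'fy': 448.21205568719535, 'cx': 319.5108753097753, 'cy': 240.05257119551328, 'distortion': array([-0.05571641,  0.        ,  0.        ,  0.        ,  0.        ]), 'eye': array([1089.83321604, -325.30296532,  494.36935832]), 'attitude': array([[ 0.44277344, -0.48707954,  0.75279825],
       [ 0.89662151,  0.24487232, -0.3689274 ],
       [-0.00464246,  0.83832635,  0.54514895]])}
{'fx': 511.91951602530196, 'fy': 511.91951602530196, 'cx': 322.16385977448317, 'cy': 247.12880588642068, 'distortion': array([0.04205005, 0.        , 0.        , 0.        , 0.        ]), 'eye': array([ -48.16960509, -529.24178055,  575.32342318]), 'attitude': array([[ 0.67992331,  0.39796991, -0.61589305],
       [-0.73314533,  0.38522914, -0.56044307],
       [ 0.01422047,  0.83259742,  0.55369605]])}
{'fx': 410.2046271431125, 'fy': 410.2046271431125, 'cx': 318.2096619171829, 'cy': 237.63497175579187, 'distortion': array([-0.00597602,  0.        ,  0.        ,  0.        ,  0.        ]), 'T_tool_cam': array([[-1.30416489e-03,  9.58348863e-01,  2.85597192e-01,
         7.18971584e+01],
       [ 9.99999150e-01,  1.24964260e-03,  3.73148698e-04,
        -6.19879663e-01],
       [ 7.12212820e-07,  2.85597436e-01, -9.58349678e-01,
        -1.32313082e+02],
       [ 0.00000000e+00,  0.00000000e+00,  0.00000000e+00,
         1.00000000e+00]])}
[ 6.49589619e+02 -6.31422257e-02  2.41555769e+02] [[ 5.68934911e-05  9.99999070e-01 -1.36259911e-03]
 [ 9.99999989e-01 -5.70833861e-05 -1.39323880e-04]
 [-1.39401532e-04 -1.36259117e-03 -9.99999062e-01]] 0.15
```

View pics/scene0.png

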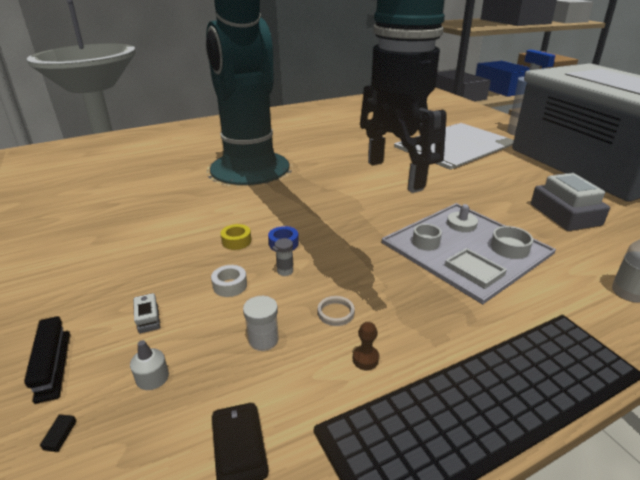

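View pics/side0.png

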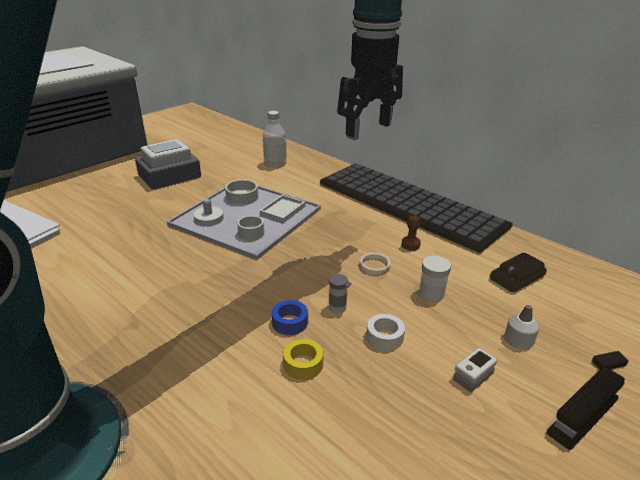

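View pics/wrist0.png

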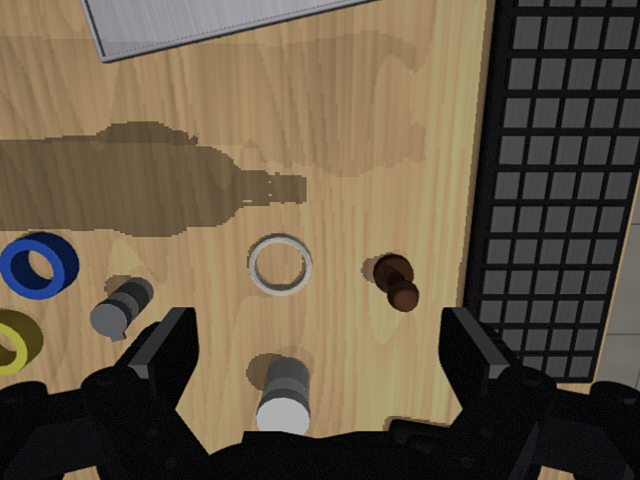

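Candidates (scene px): pot – white-lid pot (262,323) vs glue pot with pointed cap (150,365). Canister – slim grey-cap tube (285,256), alone apart from the brown stamp (366,345). Tape – thick off-white ring (229,280) vs the thin clear ring (336,310), blue (283,238) and yellow (236,236). Oximeter – (146,310). In the side view they are pot (435,278), glue (522,328), canister (338,293), tape (385,332), clear tape (375,264) and oximeter (475,369). The caddy is at (468,248) in scene and (245,215) in side.

```bash
cat > m.py <<'E'
from h import *
S={n:cv2.imread(f'pics/{n}0.png') for n in ['scene','side']}
def comp(n,seed,win=45,sat=70,vmin=0):
    hsv=cv2.cvtColor(S[n],cv2.COLOR_BGR2HSV); m=((hsv[...,1]<sat)&(hsv[...,2]>vmin)).astype(np.uint8)
    k,l,st,c=cv2.connectedComponentsWithStats(m)
    x,y=seed; sub=l[y-6:y+7,x-6:x+7]; v=np.bincount(sub[sub>0]).argmax()
    return (l==v),st[v],c[v]
def tri(a,b):
    (e1,v1),(e2,v2)=ray('scene',a),ray('side',b); v1=v1[0];v2=v2[0]
    t=np.linalg.lstsq(np.c_[v1,-v2],e2-e1,rcond=None)[0]
    p,q=e1+t[0]*v1,e2+t[1]*v2; return (p+q)/2,np.linalg.norm(p-q)
seeds={'pot':((262,323),(435,278)),'can':((285,256),(338,293)),'tape':((219,283),(372,335)),'oxi':((146,320),(470,375)),
 'wide':((512,248),(240,195)),'narrow':((427,240),(250,230)),'spin':((462,222),(208,213)),'pocket':((476,270),(283,208))}
for k,(a,b) in seeds.items():
    out=[]
    for n,s in (('scene',a),('side',b)):
        mm,st,c=comp(n,s); out.append(st[:5].tolist())
    bc=[np.array([o[0]+o[2]/2-.5,o[1]+o[3]/2-.5]) for o in out]
    print(k,out,*[np.round(x,1) for x in tri(*bc)])
E
python3 m.py
python3 - <<'E'
import cv2,numpy as np
a=cv2.imread('pics/scene0.png')[195:305,375:560];b=cv2.imread('pics/side0.png')[170:260,160:330]
a=cv2.resize(a,None,fx=3,fy=3,interpolation=2)[:330];b=cv2.resize(b,None,fx=3,fy=3,interpolation=2)
o=np.zeros((600,555,3),np.uint8);o[:330]=a[:,:555];o[330:600,:510]=b
cv2.imwrite('pics/caddy.png',o)
a=cv2.imread('pics/scene0.png')[225:395,125:345]
cv2.imwrite('pics/items.png',cv2.resize(a,None,fx=3.5,fy=3.5,interpolation=2))
E
```

```text
pot [[243, 295, 35, 56, 1584], [419, 255, 32, 47, 1147]] [ 616.7 -191.3   36.2] 0.2
can [[268, 225, 31, 51, 672], [329, 274, 22, 40, 660]] [467.1 -96.8  40.3] 9.9
tape [[211, 264, 36, 33, 946], [366, 314, 39, 37, 1127]] [ 468.2 -197.5   12.9] 0.1
oxi [[133, 293, 27, 40, 828], [453, 348, 44, 44, 1011]] [ 493.4 -340.4   15.1] 0.3
wide [[382, 203, 174, 101, 9238], [167, 179, 154, 81, 6781]] [563.9 265.5 -12. ] 5.2
narrow [[382, 203, 174, 101, 9238], [167, 179, 154, 81, 6781]] [563.9 265.5 -12. ] 5.2
spin [[382, 203, 174, 101, 9238], [167, 179, 154, 81, 6781]] [563.9 265.5 -12. ] 5.2
pocket [[382, 203, 174, 101, 9238], [167, 179, 154, 81, 6781]] [563.9 265.5 -12. ] 5.2
```

View pics/caddy.png

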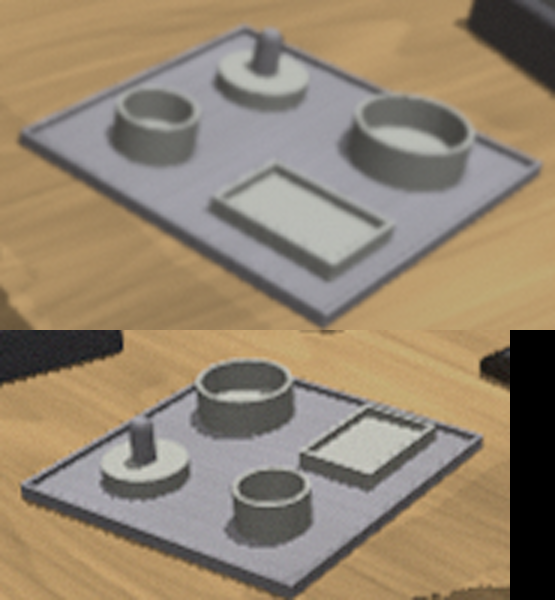

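View pics/items.png

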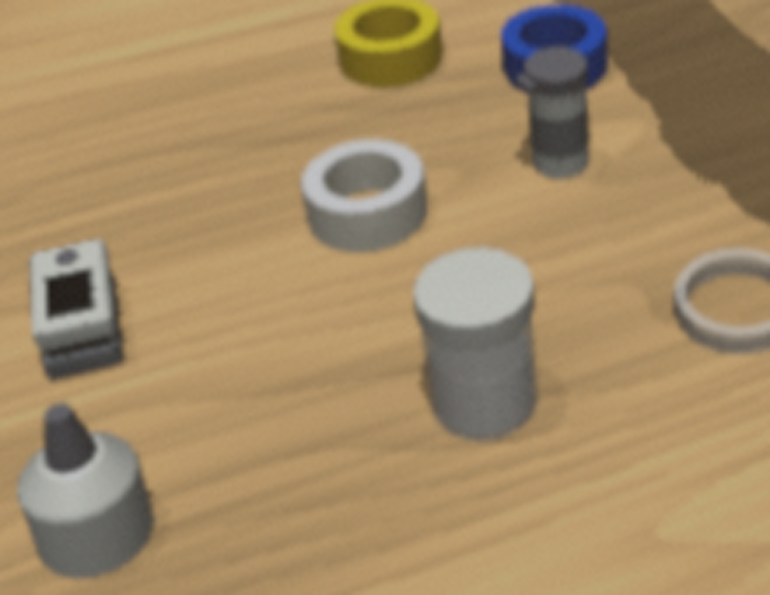

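Scene crop: pot, canister, off-white thick tape and oximeter confirmed by their look. Caddy (original scene px): narrow cup (428,232), spindle (463,221), wide cup (512,236), pocket (476,267).

```bash
python3 - <<'E'
from h import *
sc=lambda p:np.array(p)/3+[375-.33,195-.33]
sd=lambda p:(np.array(p)-[0,330])/3+[160-.33,170-.33]
def both(k,a,b,z):
    A=onplane('scene',sc(a),z)[:,:2];B=onplane('side',sd(b),z)[:,:2]; print(k,A.round(1).tolist(),B.round(1).tolist())
both('wide',[[413,125]],[[245,383]],36)
both('narrow',[[158,111]],[[272,486]],36)
both('spin',[[263,77]],[[145,464]],21)
both('pocket',[[210,203],[275,162],[393,228],[328,270]],[[302,452],[370,404],[436,430],[372,480]],20)
both('caddy',[[245,28],[540,165],[325,322],[20,132]],[[22,487],[290,592],[482,437]],12)
it=lambda p:np.array(p)/3.5+[125-.36,225-.36]
print('can top',onplane('scene',it([[556,66]]),62).round(1))
print('pot top',onplane('scene',it([[475,288]]),68).round(1))
print('oxi',onplane('scene',it([[32,248],[104,240],[114,328],[37,346]]),31).round(1).tolist())
print('can side', onplane('side',[[339,280]],62).round(1))
E
```

```text
wide [[610.9, 320.3]] [[604.3, 318.1]]
narrow [[523.9, 184.4]] [[518.5, 186.3]]
spin [[502.3, 294.5]] [[491.2, 294.2]]
pocket [[602.6, 165.1], [586.3, 230.6], [671.6, 245.7], [683.8, 183.0]] [[582.0, 228.8], [668.1, 247.8], [674.0, 182.4], [589.9, 163.3]]
caddy [[428.6, 343.7], [658.4, 392.1], [710.5, 157.8], [474.3, 112.9]] [[420.2, 342.6], [465.2, 108.6], [700.9, 160.1]]
can top [[474.4 -93.9  62. ]]
pot top [[ 619.8 -189.3   68. ]]
oxi [[462.5, -351.9, 31.0], [471.4, -320.7, 31.0], [534.3, -326.6, 31.0], [531.2, -358.5, 31.0]]
can side [[470.2 -96.4  62. ]]
```

```bash
python3 -m handwheel '[[-0.025,-0.004,0.010,0,0.085],[-0.025,-0.004,0.010,0,0.085],[-0.025,-0.004,0.010,0,0.085],[-0.025,-0.004,0.010,0,0.085],[-0.025,-0.004,0.010,0,0.085],[-0.025,-0.004,0.010,0,0.085],[-0.025,-0.004,0.010,0,0.085],[-0.015,-0.004,0.010,0,0.085]]'
python3 -m handwheel '[[0,0,0.010,0,0.085],[0,0,0,0,0.085]]'
python3 - <<'E'
from h import *
s,im=snap('wrist','pics/w1.png')
print(np.round(s['position'],1), proj('wrist',[[618,-190,68]],s))
hsv=cv2.cvtColor(im,cv2.COLOR_RGB2HSV); m=((hsv[...,1]<40)&(hsv[...,2]>150)).astype(np.uint8)
k,l,st,c=cv2.connectedComponentsWithStats(m)
for i in range(1,k):
    if st[i,4]>300: print(st[i],onplane('wrist',[c[i]],68,s).round(1))
E
```

```text
time_s: 0.82
position: [617.0, -193.7, 161.5]
tcp_rot: [[0.003, 1.0, -0.001], [1.0, -0.003, -0.002], [-0.002, -0.001, -1.0]]
wrist_force: [-1.2, -0.1, -0.5]
finger_gap: 0.995
grasp_force: 0.0
time_s: 0.98
position: [616.2, -190.4, 149.7]
tcp_rot: [[0.002, 1.0, -0.004], [1.0, -0.002, 0.001], [0.001, -0.004, -1.0]]
wrist_force: [0.6, -0.6, -1.3]
finger_gap: 0.999
grasp_force: 0.0
[ 616.2 -190.4  149.7] [[323.39535229 251.15119431]]
[297 209  57  15 443] [[ 619.5 -170.    68. ]]
[288 269  71  22 884] [[ 619.2 -206.6   68. ]]
```

View pics/w1.png

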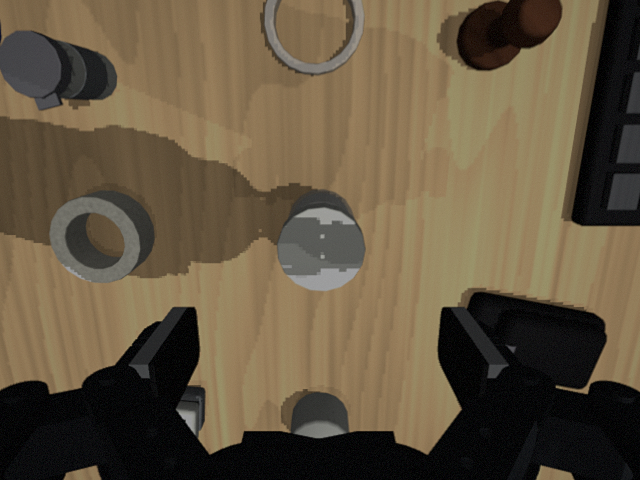

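Lid circle spans (277–365, 207–291), centre (321,249), i.e. pot at about (617,-189). The fingers straddle it, so I'll descend and grip.

```bash
python3 -m handwheel '[[0.001,0.001,0.022,0,0.085],[0,0,0.022,0,0.085],[0,0,0.022,0,0.085],[0,0,0.022,0,0.085],[0,0,0.018,0,0.085],[0,0,0,0,0.085],[0,0,0,0,0.04],[0,0,0,0,0.03]]'
python3 -m handwheel '[[0,0,0,0,0.03],[0,0,0,0,0.03],[0,0,0,0,0.03],[0,0,0,0,0.03],[0,0,0,0,0.03],[0,0,0,0,0.03]]'
```

```text
time_s: 1.7
position: [620.5, -188.1, 47.8]
tcp_rot: [[-0.001, 1.0, 0.002], [1.0, 0.001, -0.0], [-0.0, 0.002, -1.0]]
wrist_force: [0.2, -0.1, 0.6]
finger_gap: 0.746
grasp_force: 0.0
time_s: 2.2
position: [620.4, -189.1, 48.5]
tcp_rot: [[-0.0, 1.0, 0.003], [1.0, 0.0, -0.0], [-0.0, 0.003, -1.0]]
wrist_force: [-1.3, 1.2, 5.9]
finger_gap: 0.554
grasp_force: 61.0
```

```bash
python3 -m handwheel '[[0,0,-0.02,0,0.03],[0,0,-0.03,0,0.03],[0,0,-0.03,0,0.03],[0.025,0,-0.03,0,0.03],[0.03,0,-0.03,0,0.03],[0.03,0,-0.03,0,0.03],[0.03,0,-0.02,0,0.03],[0.03,0,0,0,0.03]]'
python3 -m handwheel '[[0.03,-0.002,0,0,0.03],[0.03,-0.002,0,0,0.03],[0.03,-0.002,0,0,0.03],[0.03,-0.002,0,0,0.03],[0.03,-0.002,0,0,0.03],[0.03,-0.002,0,0,0.03],[0.03,-0.002,0,0,0.03],[0.03,-0.002,0,0,0.03]]'
python3 -m handwheel '[[0.02,0,0,0,0.03],[0,0,0,0,0.03],[0,0,0,0,0.03]]'
python3 - <<'E'
from h import *
s,im=snap('wrist','pics/w2.png')
print(np.round(s['position'],1), s['time_s'],proj('wrist',[[608,318,36],[519,182,36],[496,295,21],[632,205,20]],s).round())
E
```

```text
time_s: 2.87
position: [621.7, -44.0, 241.6]
tcp_rot: [[0.001, 1.0, 0.011], [1.0, -0.001, -0.0], [-0.0, 0.011, -1.0]]
wrist_force: [1.5, 0.1, -0.6]
finger_gap: 0.556
grasp_force: 61.8
time_s: 3.53
position: [602.8, 196.3, 236.0]
tcp_rot: [[0.0, 1.0, 0.001], [1.0, -0.0, 0.0], [0.0, 0.001, -1.0]]
wrist_force: [0.2, 0.2, -0.4]
finger_gap: 0.553
grasp_force: 61.8
time_s: 3.78
position: [602.5, 216.5, 235.6]
tcp_rot: [[-0.003, 1.0, 0.0], [1.0, 0.003, 0.0], [0.0, 0.0, -1.0]]
wrist_force: [-0.6, -1.0, -0.7]
finger_gap: 0.55
grasp_force: 61.8
[602.5 216.5 235.6] 3.7833 [[326.  75.]
 [221. 246.]
 [187. 107.]
 [353. 215.]]
```

View pics/w2.png

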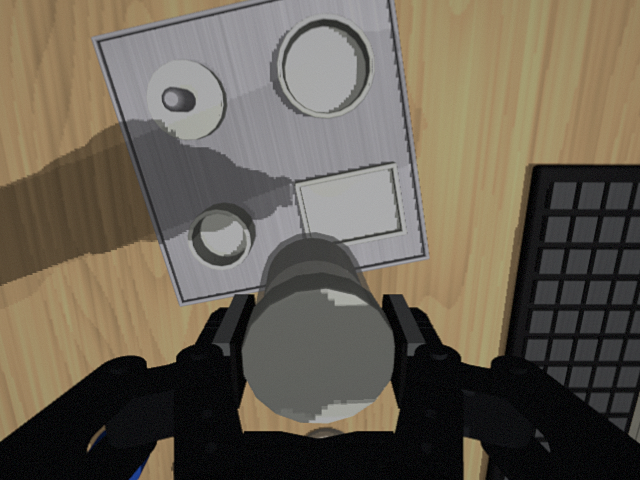

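Wrist view: wide cup rim centre (325,66), narrow (224,237), spindle seat (187,99), pocket (351,207). The pot is held straight.

```bash
python3 - <<'E'
from h import *
s=sensors.sense()
f=lambda p,z:onplane('wrist',p,z,s)[:,:2].round(1).tolist()
print(f([[325,66]],36),f([[224,237]],36),f([[187,99]],21),f([[351,207],[296,184],[394,163],[406,230],[307,252]],20),f([[95,38],[181,304],[427,257]],12))
print(s['position'])
E
```

```text
[[607.6, 321.9]] [[522.9, 188.1]] [[497.2, 299.1]] [[630.8, 210.3], [583.5, 230.3], [666.1, 247.9], [679.6, 189.5], [592.3, 169.2]] [[425.7, 345.5], [471.7, 114.5], [702.3, 161.5]]
[602.99846979 214.52603243 235.49164844]
```

```bash
python3 -m handwheel '[[0.025,0.0015,0,0,0.03],[0.03,0.0015,0.01,0,0.03],[0.03,0.0015,0.02,0,0.03],[0.02,0.0015,0.03,0,0.03],[0,0,0.03,0,0.03],[0,0,0.02,0,0.03],[0,0,0.01,0,0.03],[0,0,0,0,0.03]]'
python3 -m handwheel '[[0,0,0,0,0.03]]'; python3 -m handwheel '[[0,0,0,0,0.03]]'
```

```text
time_s: 4.5
position: [608.4, 317.1, 112.5]
tcp_rot: [[0.002, 1.0, -0.004], [1.0, -0.002, -0.003], [-0.003, -0.004, -1.0]]
wrist_force: [0.0, -0.9, -0.4]
finger_gap: 0.553
grasp_force: 61.8
time_s: 4.58
position: [610.0, 318.5, 115.8]
tcp_rot: [[0.002, 1.0, 0.001], [1.0, -0.002, -0.0], [-0.0, 0.001, -1.0]]
wrist_force: [-0.5, -0.8, 0.1]
finger_gap: 0.556
grasp_force: 61.8
time_s: 4.67
position: [610.6, 319.5, 117.3]
tcp_rot: [[0.002, 1.0, 0.003], [1.0, -0.002, 0.001], [0.001, 0.003, -1.0]]
wrist_force: [0.6, -0.9, -0.0]
finger_gap: 0.555
grasp_force: 61.8
```

```bash
python3 -m handwheel '[[0.001,-0.001,0.02,0,0.03],[0,0,0.02,0,0.03],[0,0,0.012,0,0.03],[0,0,0.003,0,0.03],[0,0,0,0,0.03]]'; python3 -m handwheel '[[0,0,0.002,0,0.03],[0,0,0,0,0.03]]'
```

```text
time_s: 5.08
position: [608.3, 320.9, 60.7]
tcp_rot: [[0.0, 1.0, 0.0], [1.0, -0.0, 0.0], [0.0, 0.0, -1.0]]
wrist_force: [0.6, 0.2, -0.4]
finger_gap: 0.556
grasp_force: 61.9
time_s: 5.25
position: [609.2, 321.4, 59.7]
tcp_rot: [[0.0, 1.0, 0.003], [1.0, -0.0, 0.001], [0.001, 0.003, -1.0]]
wrist_force: [-0.2, 0.2, 1.0]
finger_gap: 0.557
grasp_force: 62.0
```

```bash
python3 -m handwheel '[[0,0,0.001,0,0.03],[0,0,0,0,0.03]]';python3 -m handwheel '[[0,0,0.001,0,0.03],[0,0,0,0,0.03]]'
```

```text
time_s: 5.42
position: [609.2, 321.7, 59.5]
tcp_rot: [[-0.0, 1.0, 0.003], [1.0, 0.0, 0.002], [0.002, 0.003, -1.0]]
wrist_force: [-0.8, -0.9, 6.5]
finger_gap: 0.553
grasp_force: 62.5
time_s: 5.58
position: [609.3, 322.0, 59.5]
tcp_rot: [[-0.0, 1.0, 0.003], [1.0, 0.0, 0.002], [0.002, 0.003, -1.0]]
wrist_force: [-3.6, -0.2, 11.4]
finger_gap: 0.556
grasp_force: 62.9
```

```bash
python3 -m handwheel '[[0,0,0,0,0.085],[0,0,0,0,0.085],[0,0,0,0,0.085],[0,0,0,0,0.085],[0,0,-0.02,0,0.085],[0,0,-0.03,0,0.085],[0,0,-0.03,0,0.085],[-0.02,-0.01,-0.03,0,0.085]]'
python3 -m handwheel '[[-0.035,-0.015,-0.02,0,0.085],[-0.035,-0.015,0,0,0.085],[-0.035,-0.015,0,0,0.085],[-0.035,-0.015,0,0,0.085],[-0.035,-0.015,0,0,0.085],[-0.035,-0.015,0,0,0.085],[-0.035,-0.015,0,0,0.085],[-0.035,-0.015,0,0,0.085]]'
python3 -m handwheel '[[-0.035,-0.008,0,0,0.085],[-0.035,0,0,0,0.085],[-0.035,0,0,0,0.085],[-0.011,0,0,0,0.085],[0,0,0,0,0.085],[0,0,0,0,0.085]]'
python3 - <<'E'
from h import *
s,im=snap('wrist','pics/w3.png')
print(np.round(s['position'],1), s['time_s'],proj('wrist',[[470.5,-95.5,62],[470.5,-95.5,0],[468,-197.5,26]],s).round())
E
```

```text
time_s: 6.25
position: [598.0, 304.9, 167.0]
tcp_rot: [[-0.004, 1.0, 0.0], [1.0, 0.004, 0.003], [0.003, 0.001, -1.0]]
wrist_force: [0.3, 1.3, 1.4]
finger_gap: 0.994
grasp_force: 0.0
time_s: 6.92
position: [477.5, 20.4, 185.6]
tcp_rot: [[-0.0, 1.0, 0.0], [1.0, 0.0, -0.0], [-0.0, 0.0, -1.0]]
wrist_force: [0.4, -1.1, -0.1]
finger_gap: 0.997
grasp_force: 0.0
time_s: 7.42
position: [470.4, -94.3, 185.5]
tcp_rot: [[0.002, 1.0, -0.0], [1.0, -0.002, 0.0], [0.0, -0.0, -1.0]]
wrist_force: [0.5, 0.2, 0.5]
finger_gap: 0.995
grasp_force: 0.0
[470.4 -94.3 185.5] 7.4167 [[320. 233.]
 [319. 212.]
 [317. 343.]]
```

View pics/w3.png

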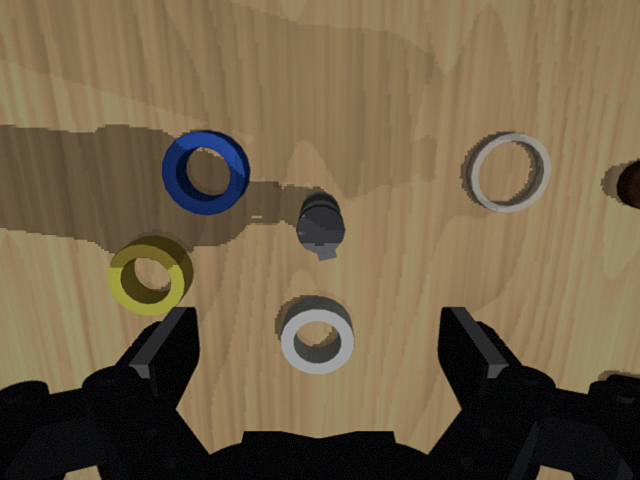

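Canister cap centre (320,229), about 2.5 mm beyond the estimate, so (470.5,-93). I'll descend with a narrower opening to stay clear of the blue ring at (205,172).

```bash
python3 -m handwheel '[[0.001,0,0.03,0,0.056],[0,0,0.03,0,0.056],[0,0,0.03,0,0.056],[0,0,0.03,0,0.056],[0,0,0.02,0,0.056],[0,0,0.003,0,0.056],[0,0,0,0,0.056],[0,0,0,0,0.056]]'
```

```text
time_s: 8.13
position: [471.2, -92.1, 43.3]
tcp_rot: [[-0.002, 1.0, 0.001], [1.0, 0.002, 0.0], [0.0, 0.001, -1.0]]
wrist_force: [-1.0, -0.4, -0.2]
finger_gap: 0.655
grasp_force: 0.0
```

```bash
python3 -m handwheel '[[0,0,0,0,0.015],[0,0,0,0,0.015],[0,0,0,0,0.015],[0,0,0,0,0.015],[0,0,0,0,0.015],[0,0,0,0,0.015]]'
python3 -m handwheel '[[0,0,-0.02,0,0.015],[0,0,-0.03,0,0.015],[0,0,-0.03,0,0.015],[0.015,0,-0.02,0,0.015],[0.03,0.005,0,0,0.015],[0.03,0.006,0,0,0.015],[0.03,0.006,0,0,0.015],[0.03,0.006,0,0,0.015]]'
python3 -m handwheel '[[0.03,0.006,0,0,0.015],[0.03,0.006,0,0,0.015],[0.03,0.006,0,0,0.015],[0.03,0.006,0,0,0.015],[0.02,0.002,0,0,0.015],[0.003,0,0,0,0.015],[0,0,0,0,0.015],[0,0,0,0,0.015]]'
python3 -m handwheel '[[0,0,0,0,0.015]]'
```

```text
time_s: 8.63
position: [471.7, -93.0, 44.2]
tcp_rot: [[-0.0, 1.0, 0.003], [1.0, 0.0, -0.0], [-0.0, 0.003, -1.0]]
wrist_force: [-0.3, 1.2, 5.5]
finger_gap: 0.344
grasp_force: 58.6
time_s: 9.3
position: [493.9, 43.2, 144.0]
tcp_rot: [[0.001, 1.0, 0.002], [1.0, -0.001, 0.0], [0.0, 0.002, -1.0]]
wrist_force: [0.6, -0.6, -0.7]
finger_gap: 0.353
grasp_force: 59.2
time_s: 9.97
position: [519.4, 184.0, 143.0]
tcp_rot: [[0.001, 1.0, 0.0], [1.0, -0.001, -0.001], [-0.001, 0.0, -1.0]]
wrist_force: [-0.4, -1.2, -0.2]
finger_gap: 0.35
grasp_force: 59.2
time_s: 10.05
position: [519.6, 183.1, 142.8]
tcp_rot: [[0.002, 1.0, 0.0], [1.0, -0.002, -0.001], [-0.001, 0.0, -1.0]]
wrist_force: [0.2, 0.3, 0.0]
finger_gap: 0.354
grasp_force: 59.2
```

```bash
python3 -m handwheel '[[0.002,0.0005,0.02,0,0.015],[0,0,0.03,0,0.015],[0,0,0.025,0,0.015],[0,0,0.01,0,0.015],[0,0,0,0,0.015]]'; python3 -m handwheel '[[0,0,0.002,0,0.015],[0,0,0,0,0.015]]';python3 -m handwheel '[[0,0,0.002,0,0.015],[0,0,0,0,0.015]]'
```

```text
time_s: 10.47
position: [518.7, 185.0, 55.7]
tcp_rot: [[0.002, 1.0, -0.004], [1.0, -0.002, -0.002], [-0.002, -0.004, -1.0]]
wrist_force: [-0.9, 0.5, -1.0]
finger_gap: 0.351
grasp_force: 63.4
time_s: 10.63
position: [520.8, 186.5, 56.4]
tcp_rot: [[0.001, 1.0, 0.001], [1.0, -0.001, 0.0], [0.0, 0.001, -1.0]]
wrist_force: [-0.1, 0.0, 1.8]
finger_gap: 0.349
grasp_force: 63.4
time_s: 10.8
position: [520.5, 187.0, 54.3]
tcp_rot: [[0.0, 1.0, 0.001], [1.0, -0.0, 0.0], [0.0, 0.001, -1.0]]
wrist_force: [-0.2, 1.5, -0.2]
finger_gap: 0.349
grasp_force: 63.4
```

```bash
python3 -m handwheel '[[0,0,0.001,0,0.015],[0,0,0,0,0.015]]'; python3 -m handwheel '[[0,0,0.001,0,0.015],[0,0,0,0,0.015]]'
python3 - <<'E'
from h import *
a=snap('scene','pics/x.png')[1][190:300,375:560];b=snap('side','pics/y.png')[1][150:260,160:330]
o=np.zeros((330,740,3),np.uint8)
a=cv2.resize(a,(370,220))
o[:220,:370]=a; o[:220,400:740]=cv2.resize(b,(340,220)); cv2.imwrite('pics/c2.png',o[:220,:,::-1])
E
```

```text
time_s: 10.97
position: [520.2, 187.1, 52.9]
tcp_rot: [[0.0, 1.0, 0.001], [1.0, -0.0, 0.0], [0.0, 0.001, -1.0]]
wrist_force: [-0.2, -0.4, -0.1]
finger_gap: 0.348
grasp_force: 63.4
time_s: 11.13
position: [520.3, 187.3, 52.7]
tcp_rot: [[-0.0, 1.0, 0.001], [1.0, 0.0, 0.0], [0.0, 0.001, -1.0]]
wrist_force: [-2.4, -1.2, 9.1]
finger_gap: 0.35
grasp_force: 64.0
```

View pics/c2.png

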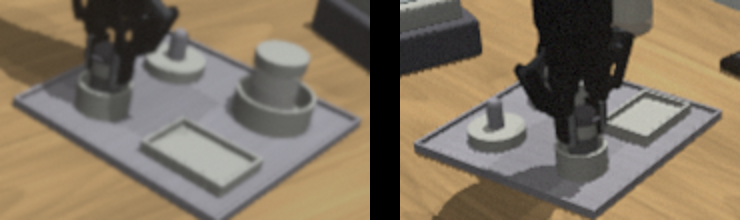

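Both pot and canister are down in their cups. Release, and go to the tape.

```bash
python3 -m handwheel '[[0,0,0,0,0.06],[0,0,0,0,0.06],[0,0,0,0,0.06],[0,0,0,0,0.06],[0,0,-0.02,0,0.085],[0,0,-0.03,0,0.085],[0,0,-0.03,0,0.085],[-0.015,0,-0.02,0,0.085]]'
python3 -m handwheel '[[-0.033,-0.005,-0.01,0,0.085],[-0.033,-0.005,0,0,0.085],[-0.033,-0.005,0,0,0.085],[-0.033,-0.005,0,0,0.085],[-0.033,-0.005,0,0,0.085],[-0.033,-0.005,0,0,0.085],[-0.033,-0.005,0,0,0.085],[-0.033,-0.005,0,0,0.085]]'
python3 -m handwheel '[[-0.033,-0.005,0,0,0.085],[-0.033,-0.005,0,0,0.085],[-0.025,-0.002,0,0,0.085],[-0.01,0,0,0,0.085],[0,0,0,0,0.085],[0,0,0,0,0.085],[0,0,0,0,0.085]]'
python3 - <<'E'
from h import *
s,im=snap('wrist','pics/w4.png')
print(np.round(s['position'],1), s['time_s'],proj('wrist',[[468,-195,26],[493,-340,31]],s).round())
hsv=cv2.cvtColor(im,cv2.COLOR_RGB2HSV); m=((hsv[...,1]<45)&(hsv[...,2]>70)).astype(np.uint8)
k,l,st,c=cv2.connectedComponentsWithStats(m)
for i in range(1,k):
    if st[i,4]>500: print(st[i],c[i].round())
E
```

```text
time_s: 11.9
position: [520.5, 175.3, 154.0]
tcp_rot: [[-0.004, 1.0, 0.003], [1.0, 0.004, 0.003], [0.003, 0.003, -1.0]]
wrist_force: [0.3, 0.4, -0.2]
finger_gap: 0.993
grasp_force: 0.0
time_s: 12.57
position: [479.4, -93.5, 161.6]
tcp_rot: [[-0.0, 1.0, 0.0], [1.0, 0.0, -0.0], [-0.0, 0.0, -1.0]]
wrist_force: [0.4, -1.1, 0.1]
finger_gap: 1.0
grasp_force: 0.0
time_s: 13.15
position: [468.3, -191.0, 161.4]
tcp_rot: [[-0.002, 1.0, -0.0], [1.0, 0.002, 0.001], [0.001, -0.0, -1.0]]
wrist_force: [-0.9, 0.6, 0.2]
finger_gap: 0.996
grasp_force: 0.0
[ 468.3 -191.   161.4] 13.15 [[319. 232.]
 [351. 416.]]
[ 505    0   95   76 1609] [549.  43.]
[ 277  192   86   84 3366] [320. 233.]
[ 313  393   79   41 1811] [346. 412.]
```

View pics/w4.png

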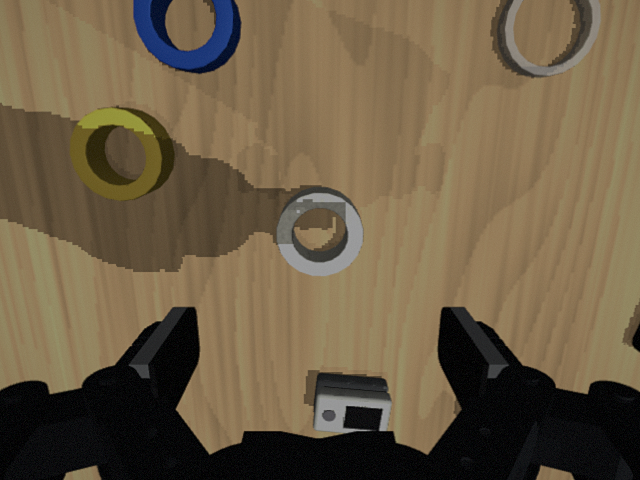

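The tape's ring is centred at (320,235), about (468.5,-196); it is the thick off-white one with the 38 mm hole. Descend 144 mm.

```bash
python3 -m handwheel '[[-0.005,0,0.03,0,0.085],[0,0,0.03,0,0.085],[0,0,0.03,0,0.085],[0,0,0.03,0,0.085],[0,0,0.02,0,0.085],[0,0,0.003,0,0.085],[0,0,0,0,0.085]]'
python3 -m handwheel '[[0,0,0,0,0.045],[0,0,0,0,0.045],[0,0,0,0,0.045],[0,0,0,0,0.045],[0,0,0,0,0.045],[0,0,0,0,0.045]]'
```

```text
time_s: 13.78
position: [467.5, -196.3, 17.6]
tcp_rot: [[-0.002, 1.0, -0.003], [1.0, 0.002, 0.001], [0.001, -0.003, -1.0]]
wrist_force: [-0.2, -0.1, 0.2]
finger_gap: 0.996
grasp_force: 0.0
time_s: 14.28
position: [469.3, -198.1, 21.0]
tcp_rot: [[0.0, 1.0, 0.003], [1.0, -0.0, -0.0], [-0.0, 0.003, -1.0]]
wrist_force: [-0.7, 1.1, 8.4]
finger_gap: 0.675
grasp_force: 61.9
```

```bash
python3 -m handwheel '[[0,0,-0.02,0,0.045],[0,0,-0.03,0,0.045],[0,0,-0.03,0,0.045],[0.015,0,-0.03,0,0.045],[0.03,0,-0.02,0,0.045],[0.035,0.002,0,0,0.045],[0.035,0.002,0,0,0.045],[0.035,0.002,0,0,0.045]]'
python3 -m handwheel '[[0.035,0.002,0,0,0.045],[0.035,0.002,0,0,0.045],[0.035,0.002,0,0,0.045],[0.035,0.002,0,0,0.045],[0.035,0.002,0,0,0.045],[0.035,0.002,0,0,0.045],[0.035,0.002,0,0,0.045],[0.035,0.002,0,0,0.045]]'
python3 -m handwheel '[[0.03,0.003,0,0,0.045],[0.02,0.003,0,0,0.045],[0.01,0,0,0,0.045],[0,0,0,0,0.045],[0,0,0,0,0.045],[0,0,0,0,0.045]]'
python3 - <<'E'
from h import *
s,im=snap('wrist','pics/w5.png'); print(np.round(s['position'],1),s['time_s'],proj('wrist',[[496.4,297.6,53],[496.4,297.6,21]],s).round())
E
```

```text
time_s: 14.95
position: [474.6, -46.7, 150.9]
tcp_rot: [[0.001, 1.0, 0.004], [1.0, -0.001, -0.0], [-0.0, 0.004, -1.0]]
wrist_force: [-0.6, -0.9, 0.2]
finger_gap: 0.678
grasp_force: 64.4
time_s: 15.62
position: [490.2, 233.9, 150.3]
tcp_rot: [[0.0, 1.0, 0.003], [1.0, -0.0, 0.001], [0.001, 0.003, -1.0]]
wrist_force: [1.3, 0.1, -1.0]
finger_gap: 0.669
grasp_force: 64.4
time_s: 16.12
position: [496.3, 289.8, 148.8]
tcp_rot: [[0.002, 1.0, 0.0], [1.0, -0.002, -0.001], [-0.001, 0.0, -1.0]]
wrist_force: [-1.0, 0.2, -0.2]
finger_gap: 0.671
grasp_force: 64.4
[496.3 289.8 148.8] 16.1167 [[320. 231.]
 [319. 218.]]
```

View pics/w5.png

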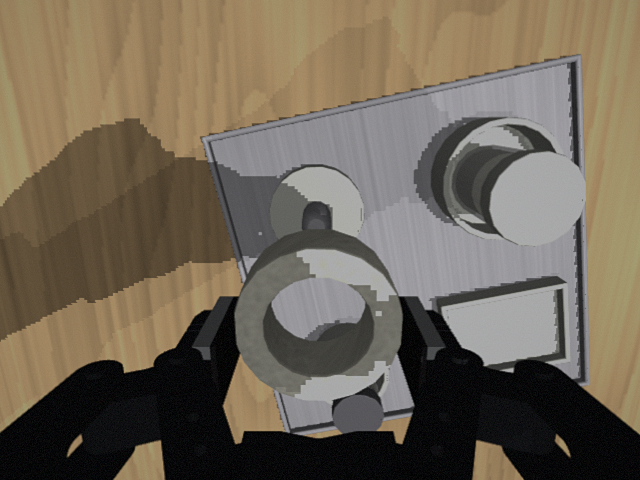

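```bash
python3 - <<'E'
from h import *
s=sensors.sense();print(np.round(s['position'],1))
print(onplane('wrist',[[318.5,324.5]],154,s).round(1),onplane('wrist',[[316,212]],21,s).round(1),onplane('wrist',[[316,208]],53,s).round(1))
E
```

```text
[496.3 289.7 148.8]
[[495.7 292.5 154. ]] [[494.2 301.4  21. ]] [[494.5 311.1  53. ]]
```

```bash
python3 -m handwheel '[[0.007,-0.0015,0.02,0,0.045],[0,0,0.02,0,0.045],[0,0,0.02,0,0.045],[0,0,0.01,0,0.045],[0,0,0,0,0.045],[0,0,0,0,0.045]]'
python3 - <<'E'
from h import *
S,a=snap('scene','pics/x3.png');_,b=snap('side','pics/y3.png')
print(S['position'])
o=np.zeros((300,800,3),np.uint8)
o[:,:400]=cv2.resize(a[180:255,410:510],(400,300)); o[:,400:]=cv2.resize(b[165:240,160:260],(400,300)); cv2.imwrite('pics/c3.png',o[...,::-1])
E
```

```text
time_s: 16.67
position: [494.7, 298.0, 78.6]
tcp_rot: [[0.001, 1.0, -0.0], [1.0, -0.001, -0.001], [-0.001, -0.0, -1.0]]
wrist_force: [-0.5, 0.1, -0.7]
finger_gap: 0.673
grasp_force: 64.4
[494.74868684 298.00495594  78.60561226]
```

View pics/c3.png

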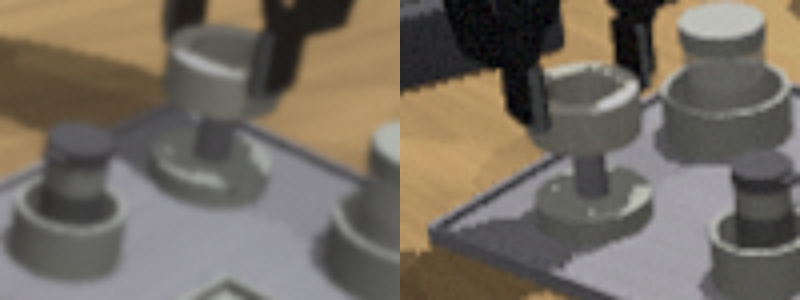

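The tape hangs over the post in both views, within about 2 mm of the seat. Lower it gently.

```bash
python3 -m handwheel '[[-0.002,0.0005,0.008,0,0.045],[0,0,0.008,0,0.045],[0,0,0,0,0.045]]'; python3 -m handwheel '[[0,0,0.008,0,0.045],[0,0,0.008,0,0.045],[0,0,0,0,0.045]]'; python3 -m handwheel '[[0,0,0.002,0,0.045],[0,0,0,0,0.045]]'
```

```text
time_s: 17.02
position: [494.3, 296.2, 61.3]
tcp_rot: [[0.0, 1.0, -0.002], [1.0, -0.0, -0.001], [-0.001, -0.002, -1.0]]
wrist_force: [0.2, 0.4, -1.3]
finger_gap: 0.673
grasp_force: 64.4
time_s: 17.27
position: [494.0, 296.3, 44.7]
tcp_rot: [[-0.0, 1.0, -0.002], [1.0, 0.0, -0.002], [-0.002, -0.002, -1.0]]
wrist_force: [-0.3, 0.4, -0.2]
finger_gap: 0.677
grasp_force: 64.4
time_s: 17.43
position: [494.8, 296.9, 44.1]
tcp_rot: [[0.0, 1.0, -0.001], [1.0, -0.0, -0.0], [-0.0, -0.001, -1.0]]
wrist_force: [-0.0, -0.3, -0.7]
finger_gap: 0.672
grasp_force: 64.4
```

```bash
python3 -m handwheel '[[0,0,0.002,0,0.045],[0,0,0,0,0.045]]'; python3 -m handwheel '[[0,0,0.001,0,0.045],[0,0,0,0,0.045]]'; python3 -m handwheel '[[0,0,0.001,0,0.045],[0,0,0,0,0.045]]'
```

```text
time_s: 17.6
position: [495.0, 297.0, 42.5]
tcp_rot: [[0.0, 1.0, 0.0], [1.0, -0.0, 0.0], [0.0, 0.0, -1.0]]
wrist_force: [0.4, 0.6, -1.5]
finger_gap: 0.671
grasp_force: 64.4
time_s: 17.77
position: [495.2, 297.1, 42.1]
tcp_rot: [[0.0, 1.0, 0.0], [1.0, -0.0, 0.0], [0.0, 0.0, -1.0]]
wrist_force: [-0.6, -0.4, 3.1]
finger_gap: 0.674
grasp_force: 64.7
time_s: 17.93
position: [495.2, 297.1, 42.0]
tcp_rot: [[0.0, 1.0, 0.0], [1.0, -0.0, 0.0], [0.0, 0.0, -1.0]]
wrist_force: [-4.2, -1.9, 11.5]
finger_gap: 0.674
grasp_force: 65.5
```

Tape seated (contact at the expected height). Release and go to the oximeter.

```bash
python3 -m handwheel '[[0,0,0,0,0.085],[0,0,0,0,0.085],[0,0,0,0,0.085],[0,0,0,0,0.085],[0,0,-0.02,0,0.085],[0,0,-0.03,0,0.085],[0,0,-0.03,0,0.085],[-0.01,0,-0.03,0,0.085]]'
python3 -m handwheel '[[-0.035,0,-0.02,0,0.085],[-0.035,0,0,0,0.085],[-0.035,0,0,0,0.085],[-0.035,0,0,0,0.085],[-0.035,0,0,0,0.085],[-0.035,0,0,0,0.085],[-0.035,0,0,0,0.085],[-0.035,0,0,0,0.085]]'
python3 -m handwheel '[[-0.035,0,0,0,0.085],[-0.035,0,0,0,0.085],[-0.035,0,0,0,0.085],[-0.035,0,0,0,0.085],[-0.035,0,0,0,0.085],[-0.035,0,0,0,0.085],[-0.035,0,0,0,0.085],[-0.035,0,0,0,0.085]]'
python3 -m handwheel '[[-0.035,0,0,0,0.085],[-0.02,0,0,0,0.085],[0,0,0,0,0.085],[0,0,0,0,0.085],[0,0,0,0,0.085]]'
python3 - <<'E'
from h import *
s,im=snap('wrist','pics/w6.png'); print(np.round(s['position'],1),s['time_s'])
hsv=cv2.cvtColor(im,cv2.COLOR_RGB2HSV); m=((hsv[...,1]<45)&(hsv[...,2]>75)).astype(np.uint8)
m=cv2.morphologyEx(m,cv2.MORPH_OPEN,np.ones((3,3)))
for c in cv2.findContours(m,cv2.RETR_EXTERNAL,2)[0]:
    if cv2.contourArea(c)>500:
        b=cv2.minAreaRect(c); p=onplane('wrist',cv2.boxPoints(b),31,s)[:,:2]; print(np.round(b[0]),np.round(b[1]),p.mean(0).round(1),p.round(1).tolist())
E
```

```text
time_s: 18.6
position: [494.3, 288.8, 151.5]
tcp_rot: [[-0.003, 1.0, -0.001], [1.0, 0.003, 0.001], [0.001, -0.001, -1.0]]
wrist_force: [0.9, 0.6, 0.6]
finger_gap: 0.997
grasp_force: 0.0
time_s: 19.27
position: [494.7, 5.3, 170.6]
tcp_rot: [[-0.0, 1.0, 0.0], [1.0, 0.0, 0.0], [0.0, 0.0, -1.0]]
wrist_force: [1.4, 0.4, -0.6]
finger_gap: 0.994
grasp_force: 0.0
time_s: 19.93
position: [494.6, -274.7, 170.5]
tcp_rot: [[-0.0, 1.0, -0.0], [1.0, 0.0, 0.0], [0.0, -0.0, -1.0]]
wrist_force: [0.8, -0.0, -0.1]
finger_gap: 0.998
grasp_force: 0.0
time_s: 20.35
position: [495.0, -326.7, 170.2]
tcp_rot: [[-0.001, 1.0, -0.001], [1.0, 0.001, 0.001], [0.001, -0.001, -1.0]]
wrist_force: [-0.2, 0.3, 0.5]
finger_gap: 0.998
grasp_force: 0.0
[ 495.  -326.7  170.2] 20.35
[491. 263.] [57. 66.] [ 616.  -354.5] [[585.7, -356.4], [614.5, -322.7], [646.2, -351.6], [617.7, -387.4]]
[318. 243.] [83. 46.] [ 493.9 -339.6] [[463.4, -353.4], [467.2, -320.4], [523.5, -325.6], [521.6, -359.0]]
```

View pics/w6.png

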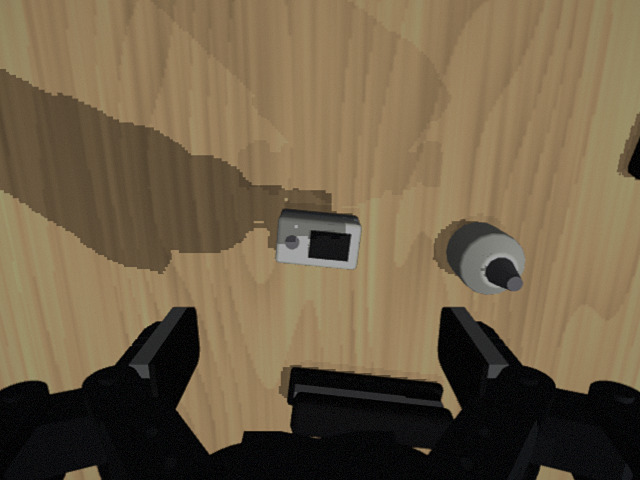

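Oximeter at (318,243), i.e. (494,-339.5), long axis about -5° from world x. I'll turn -85° so the pads close across its width.

```bash
python3 -m handwheel '[[-0.012,-0.001,0.01,0,0.06],[0,0,0.01,-7,0.06],[0,0,0.01,-7,0.06],[0,0,0.01,-7,0.06],[0,0,0.01,-7,0.06],[0,0,0,-7,0.06],[0,0,0,-7,0.06],[0,0,0,-7,0.06]]'
python3 -m handwheel '[[0,0,0,-7,0.06],[0,0,0,-7,0.06],[0,0,0,-7,0.06],[0,0,0,-7,0.06],[0,0,0,-7,0.06],[0,0,0,-1,0.06],[0,0,0,0,0.06],[0,0,0,0,0.06]]'
```

```text
time_s: 21.07
position: [493.9, -339.5, 119.6]
tcp_rot: [[-0.76, 0.65, -0.001], [0.65, 0.76, 0.001], [0.001, 0.0, -1.0]]
wrist_force: [-0.8, 0.1, -0.8]
finger_gap: 0.704
grasp_force: 0.0
time_s: 21.73
position: [493.9, -339.9, 120.2]
tcp_rot: [[-0.996, 0.09, -0.0], [0.09, 0.996, 0.0], [0.0, 0.0, -1.0]]
wrist_force: [-0.2, 0.2, -0.0]
finger_gap: 0.705
grasp_force: 0.0
```

Aligned at 174.8°, centred. Descend to z ≈ 24 and grip.

```bash
python3 -m handwheel '[[0,0,0.03,0,0.06],[0,0,0.03,0,0.06],[0,0,0.025,0,0.06],[0,0,0.010,0,0.06],[0,0,0,0,0.06],[0,0,0,0,0.06]]'
python3 -m handwheel '[[0,0,0,0,0.02],[0,0,0,0,0.02],[0,0,0,0,0.02],[0,0,0,0,0.02],[0,0,0,0,0.02],[0,0,0,0,0.02]]'
```

```text
time_s: 22.23
position: [494.3, -339.9, 25.8]
tcp_rot: [[-0.996, 0.088, -0.0], [0.088, 0.996, 0.0], [0.0, -0.0, -1.0]]
wrist_force: [0.7, 0.1, 0.6]
finger_gap: 0.704
grasp_force: 0.0
time_s: 22.73
position: [495.3, -340.8, 27.7]
tcp_rot: [[-0.996, 0.087, 0.003], [0.087, 0.996, -0.002], [-0.003, -0.002, -1.0]]
wrist_force: [0.1, 0.4, 5.5]
finger_gap: 0.381
grasp_force: 60.6
```

```bash
python3 -m handwheel '[[0,0,-0.02,0,0.02],[0,0,-0.03,0,0.02],[0,0,-0.03,0,0.02],[0,0,-0.03,-7,0.02],[0,0,-0.01,-7,0.02],[0,0,0,-2.7,0.02],[-0.015,0.0313,0,0,0.02],[-0.015,0.0313,0,0,0.02]]'
python3 -m handwheel '[[-0.015,0.0313,0,0,0.02],[-0.015,0.0313,0,0,0.02],[-0.015,0.0313,0,0,0.02],[-0.015,0.0313,0,0,0.02],[-0.015,0.0313,0,0,0.02],[-0.015,0.0313,0,0,0.02],[-0.015,0.0313,0,0,0.02],[-0.015,0.0313,0,0,0.02]]'
python3 -m handwheel '[[-0.015,0.0313,0,0,0.02],[-0.015,0.0313,0,0,0.02],[-0.015,0.0313,0,0,0.02],[-0.015,0.0313,0,0,0.02],[-0.015,0.0313,0,0,0.02],[-0.015,0.0313,0,0,0.02],[0,0,0,0,0.02],[0,0,0,0,0.02]]'
python3 - <<'E'
from h import *
s,im=snap('wrist','pics/w7.png'); print(np.round(s['position'],1),np.round(s['joints']),np.round(s['tcp_rot'],3).tolist())
E
```

```text
time_s: 23.4
position: [510.0, -274.8, 146.6]
tcp_rot: [[-0.98, -0.197, 0.001], [-0.197, 0.98, -0.002], [-0.001, -0.002, -1.0]]
wrist_force: [0.9, 0.8, -0.7]
finger_gap: 0.378
grasp_force: 59.9
time_s: 24.07
position: [577.7, -1.6, 146.3]
tcp_rot: [[-0.979, -0.202, 0.001], [-0.202, 0.979, -0.0], [-0.001, -0.001, -1.0]]
wrist_force: [0.2, -0.1, -1.6]
finger_gap: 0.375
grasp_force: 59.9
time_s: 24.73
position: [626.9, 202.3, 146.0]
tcp_rot: [[-0.978, -0.207, 0.0], [-0.207, 0.978, 0.001], [-0.001, 0.001, -1.0]]
wrist_force: [0.3, -1.2, -0.1]
finger_gap: 0.384
grasp_force: 59.9
[626.9 202.3 146. ] [ -6.  36. -21.  94.  15.  54.  69.] [[-0.978, -0.207, 0.0], [-0.207, 0.978, 0.001], [-0.001, 0.001, -1.0]]
```

View pics/w7.png

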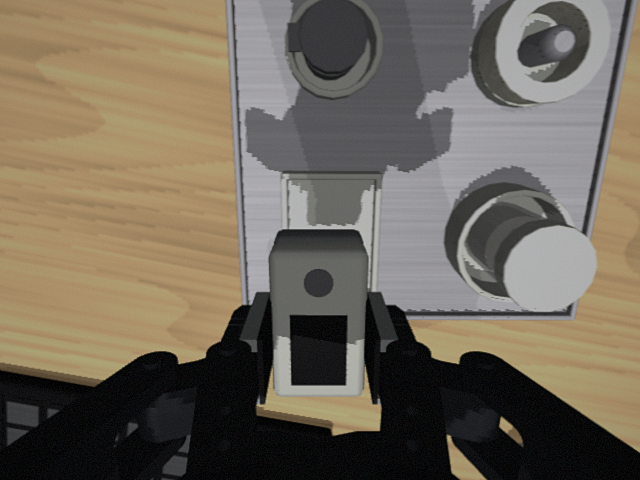

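The pocket's far edge spans (282,173)–(382,173), and the oximeter is held square in front of it (sides 270–368). Tape is around the post, canister and pot in their cups. I'll compute the remaining offset.

```bash
python3 - <<'E'
from h import *
s=sensors.sense();R=np.array(s['tcp_rot']);p=np.array(s['position'])
t=lambda px,z:((onplane('wrist',px,z,s)-p)@R)[:,:2].round(1).tolist()
print('pocket outer far edge',t([[282,173],[382,173]],20),'oxi top',t([[273,395],[363,395],[270,250],[368,250]],149))
print('caddy corner',t([[250,312],[577,318]],12))
a=np.radians(11.7); 
print('abs est',((np.array([631.5,208,20])-p)@R).round(1))
E
```

```text
pocket outer far edge [[38.9, -23.4], [38.8, 39.3]] oxi top [[-26.0, -17.4], [-26.0, 15.9], [30.6, -16.6], [30.6, 15.9]]
caddy corner [[-61.3, -49.6], [-66.3, 185.4]]
abs est [ -6.    7.4 125.7]
```

```bash
python3 -m handwheel '[[-0.0075,0.008,0.02,0,0.02],[0,0,0.03,0,0.02],[0,0,0.03,0,0.02],[0,0,0.012,0,0.02],[0,0,0.006,0,0.02],[0,0,0,0,0.02],[0,0,0,0,0.02]]'; python3 -m handwheel '[[0,0,0.003,0,0.02],[0,0,0,0,0.02]]'; python3 -m handwheel '[[0,0,0.002,0,0.02],[0,0,0,0,0.02]]'
```

```text
time_s: 25.37
position: [634.1, 208.0, 48.9]
tcp_rot: [[-0.979, -0.202, 0.002], [-0.202, 0.979, 0.0], [-0.002, 0.0, -1.0]]
wrist_force: [0.8, 0.7, -0.2]
finger_gap: 0.379
grasp_force: 59.9
time_s: 25.53
position: [634.1, 208.5, 46.0]
tcp_rot: [[-0.979, -0.202, 0.002], [-0.202, 0.979, 0.001], [-0.002, 0.0, -1.0]]
wrist_force: [-0.6, -0.4, -1.3]
finger_gap: 0.377
grasp_force: 59.9
time_s: 25.7
position: [633.4, 208.4, 43.1]
tcp_rot: [[-0.979, -0.203, 0.001], [-0.203, 0.979, 0.0], [-0.001, -0.0, -1.0]]
wrist_force: [0.4, -0.1, -1.7]
finger_gap: 0.381
grasp_force: 59.9
```

```bash
python3 -m handwheel '[[0,0,0.002,0,0.02],[0,0,0,0,0.02]]'; python3 -m handwheel '[[0,0,0.001,0,0.02],[0,0,0,0,0.02]]'; python3 -m handwheel '[[0,0,0.001,0,0.02],[0,0,0,0,0.02]]'
```

```text
time_s: 25.87
position: [633.1, 208.4, 40.5]
tcp_rot: [[-0.979, -0.203, -0.0], [-0.203, 0.979, -0.0], [0.0, -0.0, -1.0]]
wrist_force: [-0.5, 0.3, -0.9]
finger_gap: 0.38
grasp_force: 59.9
time_s: 26.03
position: [633.2, 208.4, 39.8]
tcp_rot: [[-0.979, -0.203, 0.0], [-0.203, 0.979, -0.0], [-0.0, -0.0, -1.0]]
wrist_force: [-0.4, -0.6, 1.6]
finger_gap: 0.382
grasp_force: 60.1
time_s: 26.2
position: [633.2, 208.4, 39.7]
tcp_rot: [[-0.979, -0.203, 0.0], [-0.203, 0.979, -0.0], [0.0, -0.0, -1.0]]
wrist_force: [-3.8, -1.4, 7.4]
finger_gap: 0.383
grasp_force: 60.8
```

Contact at the expected floor height. Release, withdraw and check.

```bash
python3 -m handwheel '[[0,0,0,0,0.06],[0,0,0,0,0.06],[0,0,0,0,0.06],[0,0,0,0,0.06],[0,0,-0.01,0,0.06],[0,0,-0.03,0,0.06],[0,0,-0.04,0,0.06],[0,0,-0.04,0,0.06]]'
python3 -m handwheel '[[0,-0.03,-0.04,0,0.06],[0,-0.03,-0.03,0,0.06],[0,-0.03,0,0,0.06],[0,-0.03,0,0,0.06],[0,-0.03,0,0,0.06],[0,-0.03,0,0,0.06],[0,0,0,0,0.06],[0,0,0,0,0.06]]'
python3 - <<'E'
from h import *
s,a=snap('scene','pics/x9.png');_,b=snap('side','pics/y9.png');_,w=snap('wrist','pics/w9.png')
o=np.zeros((600,800,3),np.uint8)
o[:300,:400]=cv2.resize(a[180:320,375:562],(400,300)); o[:300,400:]=cv2.resize(b[155:275,165:325],(400,300))
o[300:,:400]=cv2.resize(a,(400,300)); o[300:,400:]=cv2.resize(w,(400,300)); cv2.imwrite('pics/c9.png',o[...,::-1])
E
```

```text
time_s: 26.87
position: [632.4, 208.2, 159.5]
tcp_rot: [[-0.979, -0.203, -0.002], [-0.203, 0.979, -0.0], [0.002, -0.0, -1.0]]
wrist_force: [1.1, -0.4, -0.4]
finger_gap: 0.704
grasp_force: 0.0
time_s: 27.53
position: [668.9, 34.5, 221.8]
tcp_rot: [[-0.98, -0.198, 0.0], [-0.198, 0.98, -0.001], [-0.0, -0.001, -1.0]]
wrist_force: [0.1, 0.9, -0.2]
finger_gap: 0.699
grasp_force: 0.0
```

View pics/c9.png

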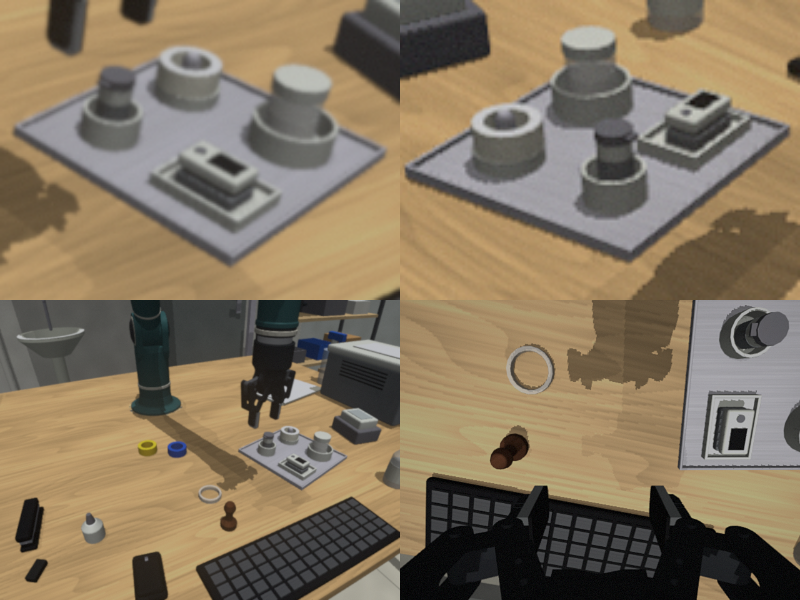

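The views show all four supplies seated in their holders: the tape flat around the post at (188,75), the oximeter flat with display up in the pocket at (215,180), and the pot and canister upright. The clear tape and glue pot haven't moved, and the gripper is clear of everything.

```bash
python3 -c "
from rig import finish_job; print(finish_job())"
```

```text
the job is handed in; nothing more can be done
None
```

All four supplies are seated and released in their own holders (placed in the order pot, canister, tape, oximeter), the clear office tape and glue pot were not touched, and the job is handed in at about 28 s of the 96 s allowed.

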